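Set the corner-rounder knife to its honing angle on the oilstone

TASK

Put the one oilstone that fills the recess of the wooden stone base into it, seated flat, and let go of it. Then take the honing holder by its upright grip, lay its knife flat on the stone with the edge square across it, and rock the holder up on the knife's edge until the swinging pointer of its dial settles on the brass index mark; finish while still holding it like that, pointer on the mark and the edge resting on the stone under light pressure (less than 25 N). Leave the other two stones, the clamps and the slate weight with its bone folder where they lie.

Things in the scene. Friction and masses are not known exactly. Their poses are not given: they have to be found in the camera images.
- recess (a point): Stone base: a fixed maple block 75 x 155 mm, 22 mm high, long along its y, with a rectangular recess 47 mm (x) x 127 mm (y), 9 mm deep. This point is the centre of the recess floor, 13 mm above the desk; z up. The rim is open for 64 mm in the middle of both long sides (finger notches down to the recess floor level).
- stone_mid_mid (a point): The oilstone that fills the recess: loose grey block 40 mm (x) x 120 mm (long, y) x 25 mm high, about 0.27 kg, its top worn hollow along its length (22.5 mm high at the middle of its length, sloping up to 25 mm at the ends). This point is its centre, 12 mm above its underside; z up.
- stone_short_mid (a point): A look-alike oilstone 40 x 95 x 25 mm (long along y), too short for the recess; point at its centre, 12 mm above its underside.
- stone_long_mid (a point): A look-alike oilstone 40 x 145 x 25 mm (long along y), too long for the recess; point at its centre, 12 mm above its underside.
- holder_grip (a point): Honing holder, loose, 0.45 kg, standing on its flat sole (44 mm along x, 56 mm along y). This point: axis of its upright wooden grip, 28 mm (x) by 26 mm (y), 92 mm above the sole; the grip's top is at 112 mm. x: the way the dial faces (dial 18 to 35 mm ahead of this point, its top 4 mm above it), y: away from the knife's edge, z: up the grip. CoM 13 mm ahead, 57 below.
- knife_edge (a point): Middle of the knife's cutting edge, same axes as the holder, at +8, -60, -92 mm from holder_grip. The flat knife, 34 mm wide (x), 4 mm thick, sticks out of the holder towards -y, its underside flush with the sole. Turning the holder about its +x lifts its +y end and rocks it up on this edge.
- pointer (a joint): Swinging pointer of the holder's round dial (80 mm across), rad: a damped pendulum whose needle stays upright, so at rest it reads how far the holder is rocked up on the knife's edge; 0 with the sole level, growing as the end away from the edge is lifted. Settles in about half a second.
- index (a joint): Angle of the brass index mark on the dial's rim, rad, same zero and sense as the pointer; already set somewhere between 0.26 and 0.49 and locked there.
- pointer_tip (a point): Tip of the pointer, 32 mm from the dial's centre; its z runs along the pointer.
- index_tip (a point): Point of the index mark, 32 mm from the dial's centre; its z runs along the mark's radius.
- clamp_a: Chrome bulldog clamp, loose, about 58 x 60 x 26 mm, origin under its middle; a bystander.
- clamp_b: The second chrome bulldog clamp, same size; a bystander.
- slate: Square slate weight 95 x 95 x 22 mm, loose, origin under its middle; a bystander.
- folder: Bone folder with turned boxwood handle, 150 mm long, 22 mm high, lying on the slate weight; a bystander.
Things that resemble listed ones, but are neither listed nor needed, are in the scene too. Of the things that look like the part that bears holder_grip, the largest one is meant.

How it is judged:
By the outcome, as a careful person would: the job done as asked, in the order asked, and still so for the second after the job is handed in, while the arm keeps its last pose, push and grip.
It also fails if it takes over 61 s, if anything falls off the work surface, if the arm or the gripper's body presses on something with over 40 N, if the wrist force passes 120 N, or if a joint passes its speed limit or range.

ROBOT

A 7-joint arm with a two-finger parallel gripper is mounted at the origin on the work surface. World frame = base frame: x ahead of the robot, y to its left, z up, the work surface at z = 0. Lengths are in m, angles in rad, forces in N, time in s.
With the tool pointing down it reaches from about 0.4 to 0.85 m from the base axis. Payload 4.5 kg.
Tool frame: the origin (TCP) lies midway between the tips of the shut fingers; the grasp point (between the pads) lies 19 mm behind it; z points along the fingers, y is the line along which they close (so a half turn about z gives the same grasp; the last joint's range is limited). The gripper opens to 85 mm and grips with 20 to 120 N. Pads are 22 mm wide; open, the fingers measure 114 mm over their backs; the gripper's body (76 mm by 85 mm) begins 54 mm behind the grasp point. The pads swing forward as they close: fully open they stand 13 mm farther back than shut.
Start: joints at [1.252, 0.689, -0.195, 1.565, 0.157, 0.902, -0.215], TCP at [0.216, -0.587, 0.231] pointing down, gripper open.
Joint ranges: [-3.01, 3.01], [-0.46, 2.08], [-1.47, 1.51], [0.13, 2.56], [-1, 4.14], [0.04, 2.09], [-2.66, 2.66]. Speed limits (rad/s): [2.57, 2.57, 3.14, 3.14, 3.14, 3.14, 3.14].

INTERFACE

Orientations are given as a unit quaternion [x, y, z, w].
In Python, from station import manip gives the robot as it stands.
- The arm moves only by the tool play_rows, never from a script. Its argument "motion" is a list of rows, each a list of 2 entries, a list of its own where there are three numbers: the shift along the tool's x, y, z normalised to -1 to 1, where 1 is 0.3 m, then the turn, a rotation vector about the tool's x, y, z normalised to -1 to 1, where 1 is 60 degrees. In form: [[[x, y, z], [ax, ay, az]], ...]. A call has exactly 8 rows; each row shifts and turns the commanded pose from where the row before left it, along the tool's axes as they then stand; what a row does not reach is not made up. A row lasts 1/10 s, in which the tool goes at most 50 mm and 8.59 degrees, less where a joint would pass 70% of its speed; a pose out of reach is approached as far as the arm can. A call with a number of a shift or a turn outside -1 to 1 is refused whole. A call with a gripper value outside its range is refused whole. "hand" is the opening, from 0 (shut) to 1 (fully open), set as the call begins (left out, the last holds). The fingers move at their own pace and stop on an object; "grip_force" is the grip in N (left out, the last holds). Time passes only in rows, so rows that do not move let the fingers close, or fill a call up. It gives the time, the measured TCP pose, the force, the opening and the grip force at its end, in the units of the state.
- manip.state(): the state, without advancing time (a new reading comes with each control period).
- manip.get_image(name): name is "scene" or "top" or "wrist"; returns a dict with "pixels" (420x560x3 uint8, red, green, blue), "z_map" (420x560 float32, m along the optical axis (not along the pixel's ray), 0 where there is no reading), "vfov" (degrees; the focal length in pixels is half the picture's height over the tangent of half this angle, whatever the lens; pixels are square), "cx", "cy" (the principal point, pixels), "origin" and "orientation" of the camera in the world. Camera axes: x right, y down, z forward; pixel columns grow to the right and rows downward; lengths in m; the calibration is good to about 2 mm. A picture is of the moment at which its call begins.
- manip.finish_job(): hands the job in; it is judged then, once.
The state is a dict: "time": time; "joint_pos": joint angles; "qvel": joint speeds; "tau": joint torques, N m; "eef_pos": TCP position; "orientation": TCP orientation; "ft_force": force on the tool from outside, world axes, zero at the start; "ft_torque": the same for the moment, N m; "opening": finger opening in m; "finger_force": force on a finger pad.
Only numpy, scipy, OpenCV 4.12 (cv2) and the standard library are available. Lean on these libraries where they do the work, as an engineer would, in place of code of your own. Each camera call takes 0.05 s, during which the arm holds its last target. There are 200 camera calls.

## Working session

There is one attempt and no reset: what is moved stays moved. The work goes in short steps, Python scripts to look and compute and a tool call to move; the robot and the scene stay as the last step left them, time stands still between calls to the robot, and variables do not carry over. Pictures are saved under pics/ and viewed, at most 10 in all, crops included, and the job is handed in when it is done.

Besides the shell and the picture viewer there is one more tool, called after "Emit:" in YAML: its name, and indented under it one key for each argument. play_rows: Moves the arm, as the interface text tells. Scaled input: -1 to 1 covers 0.3 m each way for a shift and 60 degrees each way for a turn. Its arguments: {"type":"object","properties":{"motion":{"type":"array","items":{"type":"array"}},"hand":{"type":"number"},"grip_force":{"type":"number"}},"required":["motion"]}

```bash
mkdir -p pics; cat > h.py <<'E'
import numpy as np, cv2
from station import manip
from scipy.spatial.transform import Rotation as R
def cam(n):
    d=manip.get_image(n); d['f']=d['pixels'].shape[0]/2/np.tan(np.radians(d['vfov'])/2)
    d['R']=R.from_quat(d['orientation']).as_matrix(); d['o']=np.array(d['origin']); return d
def cloud(d):
    h,w=d['z_map'].shape; u,v=np.meshgrid(np.arange(w),np.arange(h)); z=d['z_map']
    P=np.stack([(u-d['cx'])/d['f']*z,(v-d['cy'])/d['f']*z,z],-1); return P@d['R'].T+d['o']
def ray(d,u,v,zp):
    r=d['R']@np.array([(u-d['cx'])/d['f'],(v-d['cy'])/d['f'],1]); return d['o']+r*(zp-d['o'][2])/r[2]
def save(d,n): cv2.imwrite('pics/'+n,cv2.cvtColor(d['pixels'],cv2.COLOR_RGB2BGR))
E
python3 - <<'E'
from h import *
a=cam('scene');b=cam('top');
im=np.vstack([a['pixels'],b['pixels']]); im=np.hstack([a['pixels'],b['pixels']])
cv2.imwrite('pics/top.png',cv2.resize(b['pixels'][...,::-1],(800,600),interpolation=cv2.INTER_CUBIC)); cv2.imwrite('pics/scene.png',cv2.resize(a['pixels'][...,::-1],(800,600),interpolation=cv2.INTER_CUBIC))
np.savez('ab.npz',pa=cloud(a),pb=cloud(b),ia=a['pixels'],ib=b['pixels'])
for d in (a,b): print(d['vfov'],d['cx'],d['cy'],d['o'],d['R'].round(3).tolist())
print(manip.state())
E
```

```text
54.21693791471617 278.83993585938896 214.19282153009104 [ 1.19645505 -0.46718393  0.5657793 ] [[0.582, 0.436, -0.686], [0.813, -0.327, 0.482], [-0.014, -0.838, -0.545]]
51.14387929891399 274.26100148387644 205.56493503819263 [ 0.43416491 -0.05100129  1.24399765] [[0.016, -0.991, 0.13], [-1.0, -0.014, 0.01], [-0.008, -0.13, -0.992]]
{'time': 0.1, 'joint_pos': array([ 1.25179631,  0.68989721, -0.19450859,  1.56624857,  0.15726674,
        0.90253939, -0.21512181]), 'qvel': array([-9.15045111e-05, -8.03766973e-04,  1.66129809e-04, -2.67142329e-03,
        2.44673566e-04, -7.23544065e-04, -1.45258433e-03]), 'tau': array([-3.02823100e-03, -5.40601301e+01, -1.27141804e+00, -1.58986080e+01,
        9.40012105e-03,  4.36163813e-03,  1.89989601e-05]), 'eef_pos': array([ 0.21570356, -0.58595733,  0.2305635 ]), 'orientation': array([ 9.84479176e-01,  1.75499356e-01, -2.04702469e-04, -8.27952453e-04]), 'ft_force': array([ 1.08940757, -0.8465907 ,  0.81100143]), 'ft_torque': array([-0.05334433,  0.01774641, -0.02827344]), 'finger_force': 0.0, 'opening': 0.08554892385812819}
```

View pics/top.png

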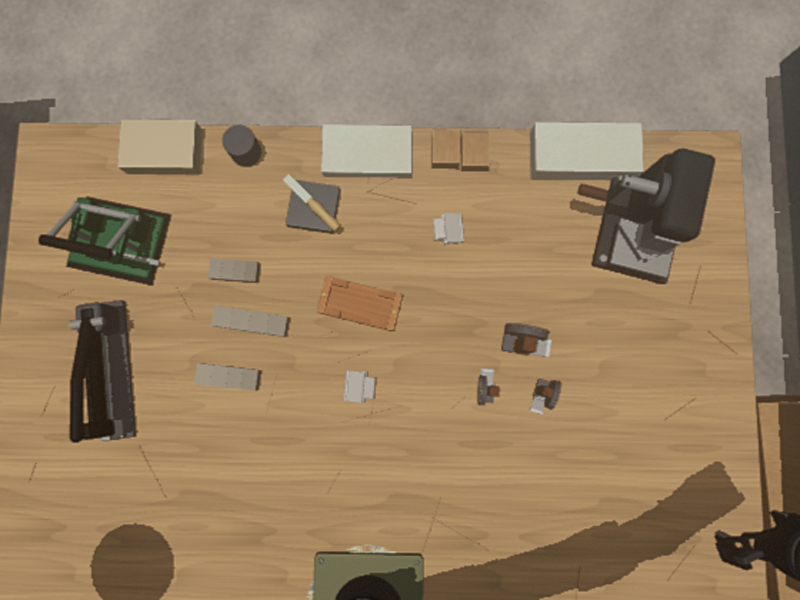

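View pics/scene.png

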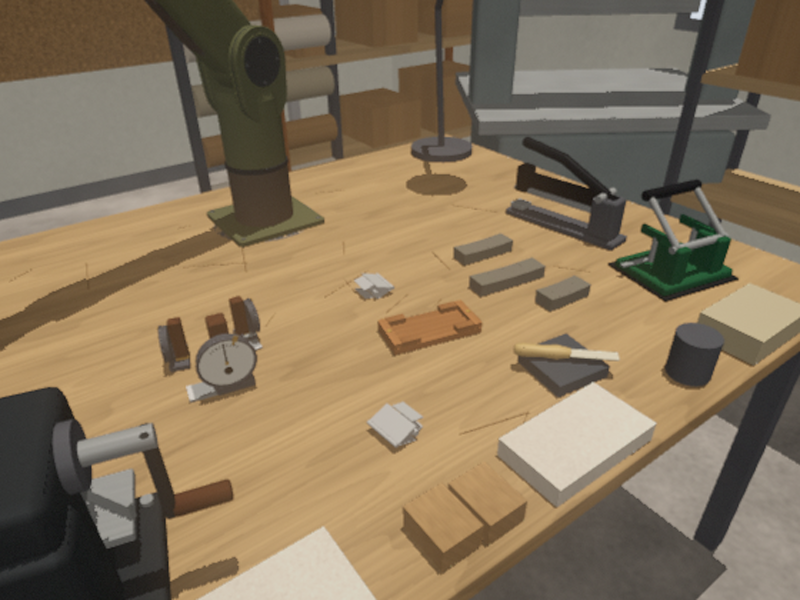

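The top view shows three stones: (234,271) is the shortest, (250,321) the longest, and (227,376) sits in between, so it's my target. The base is at (360,303). The three holder look-alikes are at (525,340), (488,387) and (545,395), and the first is the largest. Next I'll measure them.

```bash
python3 - <<'E'
from h import *
D=np.load('ab.npz');P=D['pb'];I=D['ib'];Z=P[...,2]
print('table',np.median(Z[300:330,150:400]))
m=((Z>0.010)&(Z<0.2)).astype(np.uint8)
n,l,s,c=cv2.connectedComponentsWithStats(m)
for i in range(1,n):
    if s[i,4]<60 or s[i,4]>4000: continue
    q=P[l==i]; r=cv2.minAreaRect((q[:,:2]*1000).astype(np.float32))
    print(s[i,:5],(c[i]/.7).round(),'ctr',np.round(r[0],1),'size',np.round(r[1],1),'ang',round(r[2],1),'zmax',q[:,2].max().round(4),np.median(q[:,2]).round(4))
print(P[int(340*.7)-14:int(340*.7)+14:2,int(525*.7)-22:int(525*.7)+22:3,2].round(3))
cv2.imwrite('pics/crop.png',cv2.resize(I[170:300,120:400,::-1],(800,371),interpolation=cv2.INTER_CUBIC))
E
```

```text
table -0.0004893765647802084
[  82   83   59   39 2054] [159. 146.] ctr [887.9 437. ] size [102.6 153.1] ang 0.4 zmax 0.0515 0.0432
[156  87  27  29 564] [241. 144.] ctr [887.8 266. ] size [63.9 61.3] ang 5.6 zmax 0.0746 0.0674
[ 225   87   63   37 2193] [366. 150.] ctr [888.2  18. ] size [179.2 102.6] ang 89.9 zmax 0.0378 0.0288
[302  91  20  26 502] [445. 148.] ctr [ 892.4 -141.7] size [71.7 54.2] ang 0.1 zmax 0.0403 0.0334
[323  93  20  27 515] [475. 151.] ctr [ 887.3 -201.7] size [71.6 54.4] ang 0.5 zmax 0.0422 0.0336
[ 198  122   40   41 1171] [312. 205.] ctr [773.4 126. ] size [128.1  99.5] ang 81.8 zmax 0.0485 0.0222
[  27  138   89   57 3103] [109. 237.] ctr [697.  509.6] size [184.5 130. ] ang 78.6 zmax 0.1652 0.0471
[304 149  21  22 361] [449. 227.] ctr [ 729.5 -149.2] size [60.1 56.6] ang 5.7 zmax 0.0318 0.0203
[146 181  36  17 502] [233. 270.] ctr [638.2 277. ] size [95.8 40.6] ang 86.9 zmax 0.0297 0.0222
[ 222  193   60   39 1291] [359. 302.] ctr [576.1  25.6] size [155.2  75.4] ang 77.0 zmax 0.0283 0.0147
[  49  210   45  100 3648] [100. 373.] ctr [439.1 503.3] size [26
[... 1563 characters left out ...]
.114
   0.113  0.051  0.064  0.    -0.006]
 [-0.    -0.002  0.001  0.014  0.015  0.024  0.061  0.109  0.11   0.117
   0.11   0.006  0.004  0.006 -0.001]
 [-0.005 -0.003 -0.003  0.013  0.016  0.024  0.066  0.109  0.112  0.113
   0.109  0.003  0.005  0.007 -0.003]
 [ 0.002 -0.     0.005  0.015  0.013  0.038  0.074  0.109  0.109  0.114
   0.109  0.005  0.003  0.002 -0.001]
 [ 0.001 -0.001 -0.003  0.012  0.012  0.031  0.068  0.102  0.106  0.108
   0.113  0.003  0.003  0.003  0.002]
 [-0.    -0.006 -0.    -0.004  0.002 -0.002  0.015  0.035  0.054  0.003
   0.002  0.005 -0.002  0.003 -0.002]
 [-0.    -0.001 -0.001 -0.001 -0.002 -0.001  0.001 -0.002 -0.001 -0.
  -0.003 -0.    -0.001  0.    -0.   ]]
```

View pics/crop.png

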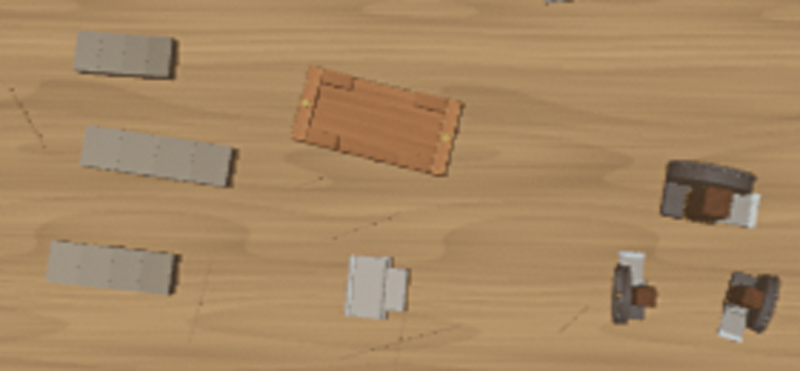

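The crop confirms it: the medium stone (121.6 mm) is at crop (112,267), centred at world (0.428, 0.279). The base is at (0.576, 0.026) with yaw -13°. The large holder is at crop (710,200), with its dial facing +x and its knife towards -y. I'll plan the transit next.

```bash
cat >> h.py <<'E'
def down(yaw): # tool z down, tool y at world heading yaw (deg)
    t=np.radians(yaw); y=np.array([np.cos(t),np.sin(t),0]); z=np.array([0,0,-1.]); return R.from_matrix(np.stack([np.cross(y,z),y,z],1))
def plan(segs,start=None):
    s=manip.state(); p=np.array(s['eef_pos']); q=R.from_quat(s['orientation'])
    if start: p,q=np.array(start[0]),start[1]
    k=0
    for (tp,tq,n) in segs:
        p0=p; q0=q; rv=(q0.inv()*tq).as_rotvec()
        for i in range(1,n+1):
            pn=p0+(np.array(tp)-p0)*i/n; qn=q0*R.from_rotvec(rv*i/n)
            sh=q.inv().apply(pn-p)/.3; tu=(q.inv()*qn).as_rotvec()/np.radians(60)
            # rounded execution
            sh=sh.round(3); tu=tu.round(3); k+=1
            print(str([(sh+0).tolist(),(tu+0).tolist()])+',', '' if k%8 else '\n')
            p=p+q.apply(sh*.3); q=q*R.from_rotvec(tu*np.radians(60))
def st():
    s=manip.state(); r=R.from_quat(s['orientation']).as_matrix()
    print('t',round(s['time'],2),'p',s['eef_pos'].round(4),'yaw_y',np.degrees(np.arctan2(r[1,1],r[0,1])).round(2),'z',r[:,2].round(3),'F',s['ft_force'].round(1),'op',round(s['opening'],4),'ff',s['finger_force'],'j',s['joint_pos'].round(2))
E
python3 - <<'E'
from h import *
plan([((.5,-.2,.25),down(-35),12),((.42,.279,.2),down(-5.4),12)])
E
```

```text
[[0.111, -0.073, -0.005], [0.0, 0.0, -0.048]], 
[[0.115, -0.068, -0.006], [0.0, 0.0, -0.049]], 
[[0.118, -0.062, -0.005], [0.0, 0.0, -0.048]], 
[[0.121, -0.055, -0.005], [-0.001, 0.0, -0.048]], 
[[0.123, -0.05, -0.005], [0.0, 0.0, -0.049]], 
[[0.126, -0.043, -0.006], [0.0, 0.0, -0.048]], 
[[0.128, -0.037, -0.005], [0.0, 0.0, -0.048]], 
[[0.13, -0.03, -0.006], [0.0, 0.0, -0.048]], 

[[0.131, -0.024, -0.005], [0.0, 0.0, -0.049]], 
[[0.132, -0.017, -0.005], [0.0, 0.0, -0.048]], 
[[0.133, -0.01, -0.006], [0.0, 0.0, -0.048]], 
[[0.133, -0.003, -0.005], [0.0, 0.0, -0.049]], 
[[0.096, -0.095, 0.014], [0.0, 0.0, -0.041]], 
[[0.1, -0.09, 0.014], [0.0, 0.0, -0.041]], 
[[0.104, -0.086, 0.014], [0.0, 0.0, -0.041]], 
[[0.108, -0.081, 0.014], [0.0, 0.0, -0.041]], 

[[0.111, -0.077, 0.014], [0.0, 0.0, -0.041]], 
[[0.114, -0.072, 0.014], [0.0, 0.0, -0.042]], 
[[0.118, -0.066, 0.014], [0.0, 0.0, -0.041]], 
[[0.12, -0.062, 0.014], [0.0, 0.0, -0.041]], 
[[0.122, -0.056, 0.014], [0.0, 0.0, -0.041]], 
[[0.125, -0.052, 0.014], [0.0, 0.0, -0.041]], 
[[0.127, -0.045, 0.014], [0.0, -0.001, -0.041]], 
[[0.129, -0.041, 0.014], [0.0, 0.0, -0.041]],
```

Emit:
play_rows:
  motion:
    - [[0.111,-0.073,-0.005],[0,0,-0.048]]
    - [[0.115,-0.068,-0.006],[0,0,-0.049]]
    - [[0.118,-0.062,-0.005],[0,0,-0.048]]
    - [[0.121,-0.055,-0.005],[0,0,-0.048]]
    - [[0.123,-0.05,-0.005],[0,0,-0.049]]
    - [[0.126,-0.043,-0.006],[0,0,-0.048]]
    - [[0.128,-0.037,-0.005],[0,0,-0.048]]
    - [[0.13,-0.03,-0.006],[0,0,-0.048]]
  hand: 1

```text
time: 0.9
eef_pos: [0.406, -0.3277, 0.244]
orientation: [0.929, 0.37, -0.0, -0.0]
ft_force: [-0.0, -1.1, -0.2]
opening: 0.0853
finger_force: 0.0
```

Emit:
play_rows:
  motion:
    - [[0.131,-0.024,-0.005],[0,0,-0.049]]
    - [[0.132,-0.017,-0.005],[0,0,-0.048]]
    - [[0.133,-0.01,-0.006],[0,0,-0.048]]
    - [[0.133,-0.003,-0.005],[0,0,-0.049]]
    - [[0.096,-0.095,0.014],[0,0,-0.041]]
    - [[0.1,-0.09,0.014],[0,0,-0.041]]
    - [[0.104,-0.086,0.014],[0,0,-0.041]]
    - [[0.108,-0.081,0.014],[0,0,-0.041]]

```text
time: 1.7
eef_pos: [0.473, -0.0395, 0.2333]
orientation: [0.844, 0.537, -0.0, -0.0]
ft_force: [1.5, 0.6, -0.5]
opening: 0.0854
finger_force: 0.0
```

Emit:
play_rows:
  motion:
    - [[0.111,-0.077,0.014],[0,0,-0.041]]
    - [[0.114,-0.072,0.014],[0,0,-0.042]]
    - [[0.118,-0.066,0.014],[0,0,-0.041]]
    - [[0.12,-0.062,0.014],[0,0,-0.041]]
    - [[0.122,-0.056,0.014],[0,0,-0.041]]
    - [[0.125,-0.052,0.014],[0,0,-0.041]]
    - [[0.127,-0.045,0.014],[0,0,-0.041]]
    - [[0.129,-0.041,0.014],[0,0,-0.041]]

```text
time: 2.5
eef_pos: [0.4196, 0.28, 0.1997]
orientation: [0.739, 0.674, -0.0, 0.0]
ft_force: [0.6, 0.1, -0.1]
opening: 0.0853
finger_force: 0.0
```

```bash
cat >> h.py <<'E'
def comps(P,lo,hi,amin,amax):
    m=((P[...,2]>lo)&(P[...,2]<hi)).astype(np.uint8); n,l,s,c=cv2.connectedComponentsWithStats(m)
    for i in range(1,n):
        if amin<s[i,4]<amax:
            q=P[l==i]; r=cv2.minAreaRect((q[:,:2]*1000).astype(np.float32)); print(c[i].round(),s[i,4],'ctr',np.round(r[0],1),'size',np.round(r[1],1),'ang',round(r[2],1),'z',np.median(q[:,2]).round(4))
E
python3 - <<'E'
from h import *
st(); d=cam('wrist'); save(d,'w1.png'); P=cloud(d); comps(P,.012,.04,800,200000); print(np.median(P[...,2]))
E
```

```text
t 2.5 p [0.4196 0.28   0.1997] yaw_y -5.3 z [-0.    -0.001 -1.   ] F [ 0.6  0.1 -0.1] op 0.0853 ff 0.0 j [-0.43  0.6  -0.4   1.95  0.37  0.66 -1.15]
[500. 153.] 4792 ctr [640.4 278.1] size [95.4 42. ] ang 86.7 z 0.0242
[286. 169.] 4881 ctr [430.2 280.3] size [120.7  40.1] ang 84.6 z 0.0244
[396. 195.] 5969 ctr [539.6 240.8] size [145.7  41.2] ang 82.4 z 0.0243
[290. 365.] 1227 ctr [416.2  35.5] size [35.1 57.3] ang 85.0 z 0.0194
0.0013813439480946377
```

View pics/w1.png

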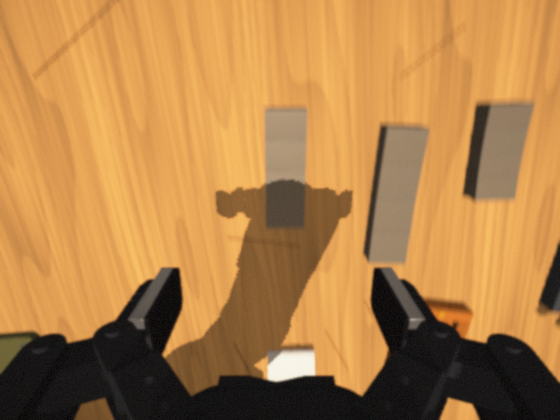

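The wrist view shows the medium stone at pixel (286,169), lined up between the fingers, with the long one at (396,195) and the short one at (500,153). The estimate is (0.429, 0.280). I'll descend and grip.

```bash
python3 - <<'E'
from h import *
plan([((.429,.280,.005),down(-5.4),8)])
E
```

```text
[[-0.004, 0.005, 0.081], [0.0, -0.001, 0.002]], 
[[-0.005, 0.006, 0.081], [0.0, -0.001, 0.001]], 
[[-0.004, 0.005, 0.081], [-0.001, -0.001, 0.002]], 
[[-0.004, 0.005, 0.082], [0.0, -0.001, 0.001]], 
[[-0.004, 0.005, 0.081], [0.0, -0.001, 0.002]], 
[[-0.003, 0.006, 0.081], [0.0, -0.002, 0.001]], 
[[-0.004, 0.005, 0.081], [0.0, -0.001, 0.002]], 
[[-0.004, 0.005, 0.081], [0.0, -0.001, 0.001]],
```

```bash
python3 - <<'E'
from h import *
st()
plan([((.429,.280,.005),down(-5.4),8)])
E
```

```text
t 2.55 p [0.4173 0.2895 0.1999] yaw_y -4.67 z [-0.001  0.009 -1.   ] F [-0.5  7.   0.2] op 0.0856 ff 0.0 j [-0.43  0.6  -0.41  1.95  0.37  0.66 -1.16]
[[-0.004, 0.005, 0.081], [0.0, -0.001, 0.002]], 
[[-0.005, 0.006, 0.081], [0.0, -0.001, 0.001]], 
[[-0.004, 0.005, 0.081], [-0.001, -0.001, 0.002]], 
[[-0.004, 0.005, 0.082], [0.0, -0.001, 0.001]], 
[[-0.004, 0.005, 0.081], [0.0, -0.001, 0.002]], 
[[-0.003, 0.006, 0.081], [0.0, -0.002, 0.001]], 
[[-0.004, 0.005, 0.081], [0.0, -0.001, 0.002]], 
[[-0.004, 0.005, 0.081], [0.0, -0.001, 0.001]],
```

Emit:
play_rows:
  motion:
    - [[0.001,0.015,0.1],[0,0,0]]
    - [[0.001,0.015,0.1],[0,0,0]]
    - [[0.001,0,0.1],[0,0,0]]
    - [[0.001,0,0.1],[0,0,0]]
    - [[0.001,0,0.1],[0,0,0]]
    - [[0.001,0,0.1],[0,0,0]]
    - [[0,0,0.05],[0,0,0]]
    - [[0,0,0],[0,0,0]]

```text
time: 3.35
eef_pos: [0.428, 0.2785, 0.003]
orientation: [0.739, 0.673, -0.002, 0.0]
ft_force: [-0.7, -0.7, 0.9]
opening: 0.0849
finger_force: 0.0
```

Emit:
play_rows:
  motion:
    - [[0,0,0],[0,0,0]]
    - [[0,0,0],[0,0,0]]
    - [[0,0,0],[0,0,0]]
    - [[0,0,0],[0,0,0]]
    - [[0,0,0],[0,0,0]]
    - [[0,0,0],[0,0,0]]
    - [[0,0,0],[0,0,0]]
    - [[0,0,0],[0,0,0]]
  hand: 0
  grip_force: 50

```text
time: 4.15
eef_pos: [0.4299, 0.2798, 0.0063]
orientation: [0.74, 0.673, 0.001, 0.0]
ft_force: [-0.3, -0.3, 5.8]
opening: 0.0388
finger_force: 51.2
```

```bash
python3 - <<'E'
from h import *
st()
plan([((.429,.280,.10),down(-5.4),3),((.576,.0256,.10),down(-13),9),((.576,.0256,.06),down(-13),4)],start=((.429,.280,.005),down(-5.4)))
E
```

```text
t 4.15 p [0.4299 0.2798 0.0063] yaw_y -5.42 z [ 0.002  0.001 -1.   ] F [-0.3 -0.3  5.8] op 0.0388 ff 51.2348011136055 j [-0.59  0.94 -0.13  2.04  0.57  0.2  -1.32]
[[0.0, 0.0, -0.106], [0.0, 0.0, 0.0]], 
[[0.0, 0.0, -0.105], [0.0, 0.0, 0.0]], 
[[0.0, 0.0, -0.106], [0.0, 0.0, 0.0]], 
[[-0.089, 0.063, 0.0], [0.0, 0.0, 0.014]], 
[[-0.087, 0.064, 0.0], [0.0, 0.0, 0.014]], 
[[-0.087, 0.066, 0.0], [0.0, 0.0, 0.014]], 
[[-0.086, 0.067, 0.0], [0.0, 0.0, 0.014]], 
[[-0.085, 0.068, 0.0], [0.0, 0.0, 0.014]], 

[[-0.084, 0.07, 0.0], [0.0, 0.0, 0.014]], 
[[-0.082, 0.07, 0.0], [0.0, 0.0, 0.015]], 
[[-0.082, 0.072, 0.0], [0.0, 0.0, 0.014]], 
[[-0.081, 0.073, 0.0], [0.0, 0.0, 0.014]], 
[[0.0, 0.0, 0.033], [0.0, 0.0, 0.0]], 
[[0.0, 0.0, 0.034], [0.0, 0.0, 0.0]], 
[[0.0, 0.0, 0.033], [0.0, 0.0, 0.0]], 
[[0.0, 0.0, 0.034], [0.0, 0.0, 0.0]],
```

Emit:
play_rows:
  motion:
    - [[0,0,-0.106],[0,0,0]]
    - [[0,0,-0.105],[0,0,0]]
    - [[0,0,-0.106],[0,0,0]]
    - [[-0.089,0.063,0],[0,0,0.014]]
    - [[-0.087,0.064,0],[0,0,0.014]]
    - [[-0.087,0.066,0],[0,0,0.014]]
    - [[-0.086,0.067,0],[0,0,0.014]]
    - [[-0.085,0.068,0],[0,0,0.014]]

```text
time: 4.95
eef_pos: [0.5113, 0.1365, 0.1006]
orientation: [0.764, 0.645, -0.0, 0.0]
ft_force: [0.4, 0.6, -2.8]
opening: 0.0387
finger_force: 51.9
```

Emit:
play_rows:
  motion:
    - [[-0.084,0.07,0],[0,0,0.014]]
    - [[-0.082,0.07,0],[0,0,0.015]]
    - [[-0.082,0.072,0],[0,0,0.014]]
    - [[-0.081,0.073,0],[0,0,0.014]]
    - [[0,0,0.067],[0,0,0]]
    - [[0,0,0.067],[0,0,0]]
    - [[0,0,0],[0,0,0]]
    - [[0,0,0],[0,0,0]]

```text
time: 5.75
eef_pos: [0.5758, 0.0251, 0.0603]
orientation: [0.783, 0.622, -0.0, -0.0]
ft_force: [0.7, 1.1, -2.6]
opening: 0.0387
finger_force: 51.9
```

```bash
python3 - <<'E'
from h import *
st(); a=cam('wrist');b=cam('scene')
cv2.imwrite('pics/p1.png',np.hstack([a['pixels'][100:400,150:450,::-1],cv2.resize(b['pixels'][170:270,230:360,::-1],(390,300),interpolation=cv2.INTER_CUBIC)]))
P=cloud(a); comps(P,.012,.03,500,200000); print('stone');comps(P,.065,.085,500,200000)
E
```

```text
t 5.75 p [0.5758 0.0251 0.0603] yaw_y -13.01 z [-0.001 -0.    -1.   ] F [ 0.7  1.1 -2.6] op 0.0387 ff 51.86144348233938 j [ 0.07  0.89 -0.34  1.83  0.55  0.51 -0.86]
[537.  34.] 2820 ctr [729.6 100.2] size [34.2 16.6] ang 84.9 z 0.0224
[281. 140.] 9341 ctr [584.3  52.2] size [101.5  75.3] ang 76.9 z 0.0225
[ 37. 272.] 4535 ctr [423.2  32.2] size [40.  50.3] ang 82.2 z 0.0204
[ 37. 314.] 1441 ctr [414.2   4.4] size [20.9 41.9] ang 86.5 z 0.0255
[542. 389.] 1458 ctr [ 741.7 -139.7] size [30.7 65.4] ang 34.9 z 0.0246
stone
[276. 255.] 23183 ctr [578.1  30.9] size [ 64.3 115.8] ang 0.5 z 0.0782
```

View pics/p1.png

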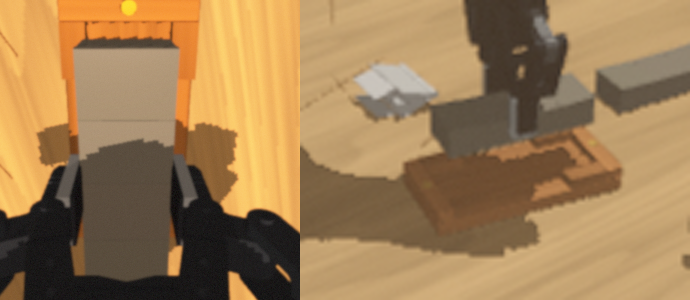

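The stone hangs level over the recess. Its far top edge is at about crop (125,47) and the base's brass stud at (128,6). I'll check the offset along the length numerically.

```bash
python3 - <<'E'
from h import *
d=cam('wrist'); P=cloud(d); x=R.from_quat(manip.state()['orientation']).as_matrix()
c=np.array([.5758,.0251]); L=P[...,:2]-c; a=L@x[:2,0]; b=L@x[:2,1]; Z=P[...,2]
m=(Z>.066)&(Z<.09)&(a>0.03)&(a<.09)&(abs(b)<.035)
print('stone far a',np.percentile(a[m],[50,98,99.5]),'b',np.percentile(b[m],[1,50,99]),'z',np.percentile(Z[m],[5,50,95]))
m=(Z>.018)&(Z<.027)&(a>0.066)&(a<.1)&(abs(b)<.06)
print('base far a',np.percentile(a[m],[50,98,99.5]),'b',np.percentile(b[m],[1,50,99]), a[m].max())
E
```

```text
stone far a [0.04809623 0.06163419 0.06173038] b [-0.0178433   0.00166903  0.02133806] z [0.07688036 0.07964286 0.08103982]
base far a [0.07272679 0.0791415  0.07915567] b [-0.03436499  0.00226649  0.03873728] 0.07917262239772067
```

The stone and recess agree within about 0.5 mm, so I'll lower it straight in.

Emit:
play_rows:
  motion:
    - [[0,0,0.03],[0,0,0]]
    - [[0,0,0.03],[0,0,0]]
    - [[0,0,0.03],[0,0,0]]
    - [[0,0,0.02],[0,0,0]]
    - [[0,0,0.015],[0,0,0]]
    - [[0,0,0.01],[0,0,0]]
    - [[0,0,0],[0,0,0]]
    - [[0,0,0],[0,0,0]]

```text
time: 6.7
eef_pos: [0.5764, 0.0251, 0.0195]
orientation: [0.783, 0.622, 0.0, 0.0]
ft_force: [-0.4, 0.6, -2.5]
opening: 0.0386
finger_force: 51.9
```

```bash
python3 -c "
from h import *
st()"
```

```text
t 6.7 p [0.5764 0.0251 0.0195] yaw_y -13.02 z [ 0.  0. -1.] F [-0.4  0.6 -2.5] op 0.0386 ff 51.936648823320866 j [ 0.04  0.96 -0.29  1.84  0.59  0.43 -0.9 ]
```

Emit:
play_rows:
  motion:
    - [[0,0,0.003],[0,0,0]]
    - [[0,0,0.002],[0,0,0]]
    - [[0,0,0],[0,0,0]]
    - [[0,0,0],[0,0,0]]
    - [[0,0,0],[0,0,0]]
    - [[0,0,0],[0,0,0]]
    - [[0,0,0],[0,0,0]]
    - [[0,0,0],[0,0,0]]

```text
time: 7.5
eef_pos: [0.5765, 0.0251, 0.0193]
orientation: [0.783, 0.622, 0.0, 0.0]
ft_force: [-2.0, -0.5, 9.1]
opening: 0.0387
finger_force: 53.3
```

Emit:
play_rows:
  motion:
    - [[0,0,0],[0,0,0]]
    - [[0,0,0],[0,0,0]]
    - [[0,0,0],[0,0,0]]
    - [[0,0,0],[0,0,0]]
    - [[0,0,0],[0,0,0]]
    - [[0,0,0],[0,0,0]]
    - [[0,0,-0.05],[0,0,0]]
    - [[0,0,-0.1],[0,0,0]]
  hand: 0.8

```text
time: 8.3
eef_pos: [0.5747, 0.0249, 0.0625]
orientation: [0.783, 0.623, -0.002, -0.001]
ft_force: [0.4, 0.5, 0.2]
opening: 0.0684
finger_force: 0.0
```

```bash
python3 - <<'E'
from h import *
st()
p=manip.state()['eef_pos']
plan([((.5764,.0251,.22),down(-15),4),((.47,-.26,.22),down(-101),12)],start=((.5764,.0251,.064),down(-13)))
E
```

```text
t 8.3 p [0.5747 0.0249 0.0625] yaw_y -13.0 z [-0.004 -0.001 -1.   ] F [0.4 0.5 0.2] op 0.0684 ff 0.0 j [ 0.07  0.89 -0.34  1.83  0.55  0.52 -0.86]
[[0.0, 0.0, -0.13], [0.0, 0.0, 0.008]], 
[[0.0, 0.0, -0.13], [0.0, 0.0, 0.009]], 
[[0.0, 0.0, -0.13], [0.0, 0.0, 0.008]], 
[[0.0, 0.0, -0.13], [0.0, 0.0, 0.008]], 
[[-0.084, -0.008, 0.0], [0.0, 0.0, 0.119]], 
[[-0.085, 0.002, 0.0], [0.0, 0.0, 0.12]], 
[[-0.083, 0.013, 0.0], [0.0, 0.0, 0.119]], 
[[-0.081, 0.024, 0.0], [0.0, 0.0, 0.12]], 

[[-0.078, 0.033, 0.0], [0.0, 0.0, 0.119]], 
[[-0.073, 0.043, 0.0], [0.0, 0.0, 0.12]], 
[[-0.067, 0.051, 0.0], [0.0, 0.0, 0.119]], 
[[-0.06, 0.06, 0.0], [0.0, 0.0, 0.12]], 
[[-0.052, 0.066, 0.0], [0.0, 0.0, 0.119]], 
[[-0.044, 0.073, 0.0], [0.0, 0.0, 0.12]], 
[[-0.034, 0.077, 0.0], [0.0, 0.0, 0.119]], 
[[-0.024, 0.081, 0.0], [0.0, 0.0, 0.12]],
```

```bash
python3 - <<'E'
from h import *
D=np.load('ab.npz');P=D['pb'][226:249,352:385]; m=P[...,2]>.102
for k in ('pb','pa'):
    Q=D[k]; m=(Q[...,2]>.102)&(Q[...,2]<.125)&(abs(Q[...,0]-.5)<.06)&(abs(Q[...,1]+.29)<.06); print(k,m.sum(),Q[m].mean(0),cv2.minAreaRect((Q[m][:,:2]*1000).astype(np.float32)))
plan([((.5764,.0251,.22),down(5),4),((.56,-.295,.25),down(79),12)],start=((.5764,.0251,.064),down(-13)))
E
```

```text
pb 112 [ 0.49569076 -0.28907328  0.11059127] ((495.9245910644531, -289.73944091796875), (26.437171936035156, 27.804763793945312), 81.23782348632812)
pa 159 [ 0.50450492 -0.29043347  0.11045932] ((501.0111999511719, -289.3739318847656), (25.847448348999023, 26.938610076904297), 80.1293716430664)
[[0.0, 0.0, -0.13], [0.0, 0.0, -0.075]], 
[[0.0, 0.0, -0.13], [0.0, 0.0, -0.075]], 
[[0.0, 0.0, -0.13], [0.0, 0.0, -0.075]], 
[[0.0, 0.0, -0.13], [0.0, 0.0, -0.075]], 
[[-0.088, -0.012, -0.008], [0.0, 0.0, -0.103]], 
[[-0.086, -0.022, -0.009], [0.0, 0.0, -0.103]], 
[[-0.084, -0.031, -0.008], [0.0, 0.0, -0.102]], 
[[-0.08, -0.04, -0.008], [0.0, 0.0, -0.103]], 

[[-0.075, -0.047, -0.009], [0.0, 0.0, -0.103]], 
[[-0.069, -0.056, -0.008], [0.0, 0.0, -0.103]], 
[[-0.063, -0.063, -0.008], [0.0, 0.0, -0.102]], 
[[-0.056, -0.069, -0.009], [0.0, 0.0, -0.103]], 
[[-0.048, -0.075, -0.008], [0.0, 0.0, -0.103]], 
[[-0.04, -0.08, -0.008], [0.0, 0.0, -0.103]], 
[[-0.031, -0.083, -0.009], [0.0, 0.0, -0.103]], 
[[-0.022, -0.087, -0.008], [0.0, 0.0, -0.102]],
```

Emit:
play_rows:
  motion:
    - [[0,0,-0.13],[0,0,-0.075]]
    - [[0,0,-0.13],[0,0,-0.075]]
    - [[0,0,-0.13],[0,0,-0.075]]
    - [[0,0,-0.13],[0,0,-0.075]]
    - [[-0.088,-0.012,-0.008],[0,0,-0.103]]
    - [[-0.086,-0.022,-0.009],[0,0,-0.103]]
    - [[-0.084,-0.031,-0.008],[0,0,-0.102]]
    - [[-0.08,-0.04,-0.008],[0,0,-0.103]]

```text
time: 9.1
eef_pos: [0.5703, -0.083, 0.2303]
orientation: [0.501, 0.866, -0.0, 0.001]
ft_force: [0.7, 0.5, 0.4]
opening: 0.0681
finger_force: 0.0
```

Emit:
play_rows:
  motion:
    - [[-0.075,-0.047,-0.009],[0,0,-0.103]]
    - [[-0.069,-0.056,-0.008],[0,0,-0.103]]
    - [[-0.063,-0.063,-0.008],[0,0,-0.102]]
    - [[-0.056,-0.069,-0.009],[0,0,-0.103]]
    - [[-0.048,-0.075,-0.008],[0,0,-0.103]]
    - [[-0.04,-0.08,-0.008],[0,0,-0.103]]
    - [[-0.031,-0.083,-0.009],[0,0,-0.103]]
    - [[-0.022,-0.087,-0.008],[0,0,-0.102]]

```text
time: 9.9
eef_pos: [0.5591, -0.2965, 0.2503]
orientation: [0.094, 0.996, -0.0, 0.0]
ft_force: [0.6, 0.0, -0.0]
opening: 0.0682
finger_force: 0.0
```

Emit:
play_rows:
  motion:
    - [[0,0,0],[0,0,0]]
    - [[0,0,0],[0,0,0]]
    - [[0,0,0],[0,0,0]]
    - [[0,0,0],[0,0,0]]
    - [[0,0,0],[0,0,0]]
    - [[0,0,0],[0,0,0]]
    - [[0,0,0],[0,0,0]]
    - [[0,0,0],[0,0,0]]

```text
time: 10.7
eef_pos: [0.5598, -0.295, 0.249]
orientation: [0.096, 0.995, -0.0, 0.0]
ft_force: [0.3, -0.7, -0.9]
opening: 0.0683
finger_force: 0.0
```

```bash
python3 - <<'E'
from h import *
st(); a=cam('wrist');b=cam('scene')
cv2.imwrite('pics/p2.png',np.hstack([cv2.resize(a['pixels'][...,::-1],(400,300)),cv2.resize(b['pixels'][170:270,225:355,::-1],(390,300),interpolation=cv2.INTER_CUBIC)]))
for n,d in (('w',a),('s',b)):
    P=cloud(d); Z=P[...,2]
    near=(abs(P[...,0]-.5)<.07)&(abs(P[...,1]+.29)<.07)
    for lo,hi in ((.104,.125),(.001,.008)):
        m=near&(Z>lo)&(Z<hi)
        if lo<.01: m&=d['pixels'].min(-1)>150
        if m.sum()>20: print(n,lo,m.sum(),P[m].mean(0).round(4),np.percentile(P[m][:,2],[5,50,95]).round(4),cv2.minAreaRect((P[m][:,:2]*1000).astype(np.float32)))
P=cloud(cam('top')); print('stone/base');comps(P,.028,.05,300,1500)
Q=P[(abs(P[...,0]-.577)<.08)&(abs(P[...,1]-.025)<.085)&(P[...,2]>.029)]; print(np.percentile(Q[:,2],[2,20,50,80,98]).round(4))
E
```

```text
t 10.7 p [ 0.5598 -0.295   0.249 ] yaw_y 78.97 z [ 0. -0. -1.] F [ 0.3 -0.7 -0.9] op 0.0683 ff 0.0 j [ 0.89  0.83 -0.97  1.5   0.72  1.19  1.18]
w 0.104 1075 [ 0.4973 -0.2891  0.1124] [0.1097 0.1126 0.114 ] ((497.6658020019531, -289.3289794921875), (25.852344512939453, 27.393543243408203), 79.35398864746094)
w 0.001 1014 [ 0.4757 -0.2937  0.0045] [0.0026 0.0045 0.0062] ((473.07452392578125, -280.60516357421875), (42.41843795776367, 136.14178466796875), 23.786245346069336)
s 0.104 147 [ 0.5042 -0.2901  0.111 ] [0.1044 0.1123 0.114 ] ((500.93414306640625, -289.2882385253906), (25.31341552734375, 27.912635803222656), 80.16423797607422)
s 0.001 91 [ 0.4901 -0.3222  0.0053] [0.0037 0.0052 0.007 ] ((477.2994384765625, -279.42071533203125), (41.19083786010742, 130.70933532714844), 14.827916145324707)
stone/base
[256. 104.] 1339 ctr [887.8  18. ] size [178.6 100.5] ang 89.9 z 0.03
[312. 102.] 453 ctr [ 892.2 -142.2] size [71.1 52.3] ang 0.2 z 0.0339
[333. 104.] 446 ctr [ 887.  -202.3] size [52.4 70.2] ang 89.9 z 0.0337
[218. 142.] 337 ctr [774.1 125. ] size [149.8  18.6] ang 45.9 z 0.0366
[251. 211.] 624 ctr [575.8  25.2] size [120.1  40.6] ang 76.8 z 0.0356
[0.0311 0.0335 0.0356 0.0376 0.0409]
```

View pics/p2.png

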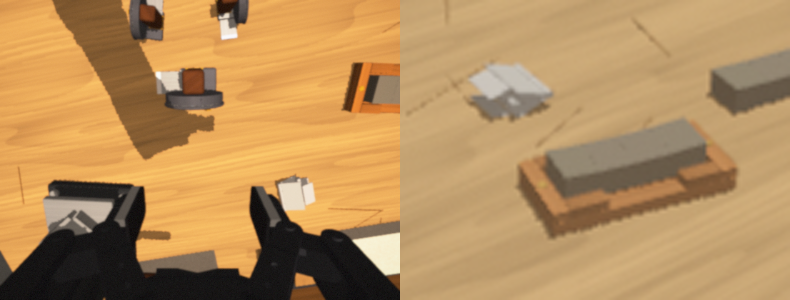

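The left panel (wrist) shows the large holder's grip at (193,82) with its knife to the left at (168,82). The right panel shows the stone seated level in the base at (635,150). The grip is at (0.498, -0.289) with yaw about -10.5°, so I'll approach it.

Emit:
play_rows:
  motion:
    - [[0.07,-0.007,0.05],[0,0,-0.008]]
    - [[0.07,-0.007,0.05],[0,0,0]]
    - [[0.068,-0.007,0.06],[0,0,0]]
    - [[0,0,0],[0,0,0]]
    - [[0,0,0.1],[0,0,0]]
    - [[0,0,0.1],[0,0,0]]
    - [[0,0,0.1],[0,0,0]]
    - [[0,0,0.08],[0,0,0]]

```text
time: 11.65
eef_pos: [0.4986, -0.29, 0.0861]
orientation: [0.092, 0.996, -0.0, 0.001]
ft_force: [-1.0, -0.3, -0.4]
opening: 0.0681
finger_force: 0.0
```

```bash
python3 -c "
from h import *
st()"
```

```text
t 11.65 p [ 0.4986 -0.29    0.0861] yaw_y 79.41 z [ 0.001 -0.    -1.   ] F [-1.  -0.3 -0.4] op 0.0681 ff 0.0 j [ 0.9   0.96 -0.83  1.81  0.96  0.83  0.96]
```

Emit:
play_rows:
  motion:
    - [[0,0,0.025],[0,0,0]]
    - [[0,0,0],[0,0,0]]
    - [[0,0,0],[0,0,0]]
    - [[0,0,0],[0,0,0]]
    - [[0,0,0],[0,0,0]]
    - [[0,0,0],[0,0,0]]
    - [[0,0,0],[0,0,0]]
    - [[0,0,0],[0,0,0]]
  hand: 0.5

```text
time: 12.45
eef_pos: [0.4972, -0.2899, 0.0797]
orientation: [0.092, 0.996, -0.0, 0.0]
ft_force: [-0.3, -0.1, 0.7]
opening: 0.0427
finger_force: 0.0
```

Emit:
play_rows:
  motion:
    - [[0,0,0],[0,0,0]]
    - [[0,0,0],[0,0,0]]
    - [[0,0,0],[0,0,0]]
    - [[0,0,0],[0,0,0]]
    - [[0,0,0],[0,0,0]]
    - [[0,0,0],[0,0,0]]
    - [[0,0,0],[0,0,0]]
    - [[0,0,0],[0,0,0]]
  hand: 0
  grip_force: 80

```text
time: 13.25
eef_pos: [0.4973, -0.2895, 0.0797]
orientation: [0.092, 0.996, 0.0, 0.0]
ft_force: [-0.4, 2.0, 4.4]
opening: 0.0255
finger_force: 79.3
```

```bash
python3 - <<'E'
from h import *
st(); b=cam('scene'); P=cloud(b);Z=P[...,2]
m=(abs(P[...,0]-.5)<.07)&(abs(P[...,1]+.32)<.07)&(Z>.0015)&(Z<.009)&(b['pixels'].min(-1)>140)
n,l,s,c=cv2.connectedComponentsWithStats(m.astype(np.uint8)); print(s[1:],c[1:])
for i in range(1,n):
  if s[i,4]>20: q=P[l==i]; print(cv2.minAreaRect((q[:,:2]*1000).astype(np.float32)),q.mean(0))
# dial face normal
m=(Z>.03)&(Z<.09)&(P[...,0]>.515)&(P[...,0]<.56)&(abs(P[...,1]+.295)<.04)
q=P[m]; cc=q.mean(0); n=np.linalg.svd(q-cc)[2][2]; print(m.sum(),'dial c',cc,'n',n)
E
```

```text
t 13.25 p [ 0.4973 -0.2895  0.0797] yaw_y 79.45 z [ 0.  0. -1.] F [-0.4  2.   4.4] op 0.0255 ff 79.33269381523132 j [ 0.9   0.97 -0.82  1.81  0.97  0.82  0.95]
[] []
969 dial c [ 0.52832317 -0.29569325  0.06017912] n [ 0.9834579  -0.18094678  0.00829632]
```

The holder is gripped (25.5 mm opening), and the dial normal confirms its yaw of -10.5°. Now I'll carry it to just above the stone.

```bash
cat >> h.py <<'E'
C=np.array([.5765,.0255]); YAW=-13.1; OFF=np.array([-.008,.060,.0797])
def hp(a,h,th,yaw=YAW): # edge a m along stone +y of centre, h above 35.5mm valley, tilt deg
    Rh=R.from_euler('z',yaw,degrees=True)*R.from_euler('x',th,degrees=True)
    y=R.from_euler('z',YAW,degrees=True).apply([0,a,0]); E=np.array([C[0],C[1],.0355+h])+y
    return E+Rh.apply(OFF), Rh*R.from_euler('y',180,degrees=True)
E
python3 - <<'E'
from h import *
p,q=hp(0,.08,0); p2,q2=hp(0,.012,2.4)
print(p,p2)
plan([((.4975,-.2893,.18),down(79.5),4),(p,q,12)],start=((.4975,-.2893,.0797),down(79.5)))
print('----'); plan([(p2,q2,5)],start=(p,q))
E
```

```text
[0.58230727 0.08575177 0.1952    ] [0.5815389  0.08244987 0.12964263]
[[0.0, 0.0, -0.084], [0.0, 0.0, 0.0]], 
[[0.0, 0.0, -0.083], [0.0, 0.0, 0.0]], 
[[0.0, 0.0, -0.084], [0.0, 0.0, 0.0]], 
[[0.0, 0.0, -0.083], [0.0, 0.0, 0.0]], 
[[-0.004, 0.107, -0.004], [0.0, 0.0, 0.004]], 
[[-0.004, 0.106, -0.004], [0.0, 0.0, 0.003]], 
[[-0.003, 0.107, -0.005], [0.0, 0.0, 0.004]], 
[[-0.003, 0.107, -0.004], [0.0, 0.0, 0.003]], 

[[-0.003, 0.107, -0.004], [0.0, 0.0, 0.004]], 
[[-0.002, 0.107, -0.004], [0.0, 0.0, 0.004]], 
[[-0.002, 0.106, -0.005], [0.0, 0.0, 0.003]], 
[[-0.001, 0.107, -0.004], [0.0, 0.0, 0.004]], 
[[-0.001, 0.107, -0.004], [0.0, 0.0, 0.003]], 
[[-0.001, 0.107, -0.004], [0.0, 0.0, 0.004]], 
[[0.0, 0.107, -0.005], [0.0, 0.0, 0.004]], 
[[0.0, 0.106, -0.004], [0.0, 0.0, 0.003]], 

----
[[0.0, -0.002, 0.044], [-0.008, 0.0, 0.0]], 
[[0.0, -0.003, 0.043], [-0.008, 0.0, 0.0]], 
[[0.0, -0.003, 0.044], [-0.008, 0.0, 0.0]], 
[[0.0, -0.003, 0.044], [-0.008, 0.0, 0.0]], 
[[0.0, -0.004, 0.043], [-0.008, 0.0, 0.0]],
```

Emit:
play_rows:
  motion:
    - [[0,0,-0.084],[0,0,0]]
    - [[0,0,-0.083],[0,0,0]]
    - [[0,0,-0.084],[0,0,0]]
    - [[0,0,-0.083],[0,0,0]]
    - [[-0.004,0.107,-0.004],[0,0,0.004]]
    - [[-0.004,0.106,-0.004],[0,0,0.003]]
    - [[-0.003,0.107,-0.005],[0,0,0.004]]
    - [[-0.003,0.107,-0.004],[0,0,0.003]]

```text
time: 14.1
eef_pos: [0.5248, -0.1645, 0.1837]
orientation: [0.1, 0.995, -0.0, -0.001]
ft_force: [0.5, 0.1, -4.0]
opening: 0.0251
finger_force: 79.9
```

Emit:
play_rows:
  motion:
    - [[-0.003,0.107,-0.004],[0,0,0.004]]
    - [[-0.002,0.107,-0.004],[0,0,0.004]]
    - [[-0.002,0.106,-0.005],[0,0,0.003]]
    - [[-0.001,0.107,-0.004],[0,0,0.004]]
    - [[-0.001,0.107,-0.004],[0,0,0.003]]
    - [[-0.001,0.107,-0.004],[0,0,0.004]]
    - [[0,0.107,-0.005],[0,0,0.004]]
    - [[0,0.106,-0.004],[0,0,0.003]]

```text
time: 14.9
eef_pos: [0.5823, 0.0852, 0.1936]
orientation: [0.115, 0.993, -0.001, -0.001]
ft_force: [-0.6, 0.1, -4.7]
opening: 0.0251
finger_force: 79.9
```

Emit:
play_rows:
  motion:
    - [[0,-0.002,0.044],[-0.008,0,0]]
    - [[0,-0.003,0.043],[-0.008,0,0]]
    - [[0,-0.003,0.044],[-0.008,0,0]]
    - [[0,-0.003,0.044],[-0.008,0,0]]
    - [[0,-0.004,0.043],[-0.008,0,0]]
    - [[0,0,0],[0,0,0]]
    - [[0,0,0],[0,0,0]]
    - [[0,0,0],[0,0,0]]

```text
time: 15.7
eef_pos: [0.5823, 0.0822, 0.1301]
orientation: [0.114, 0.993, 0.021, 0.003]
ft_force: [-0.3, -0.0, -3.9]
opening: 0.0247
finger_force: 80.2
```

```bash
python3 - <<'E'
from h import *
st(); p2,q2=hp(0,.012,2.4); print(p2)
b=cam('scene'); np.savez('s3.npz',i=b['pixels'],P=cloud(b))
u=b['R'].T@(np.array([.60,.06,.08])-b['o']); c=int(u[0]/u[2]*b['f']+b['cx']); r=int(u[1]/u[2]*b['f']+b['cy']); print(c,r)
cv2.imwrite('pics/d1.png',cv2.resize(b['pixels'][r-50:r+50,c-60:c+60,::-1],(720,600),interpolation=cv2.INTER_CUBIC))
E
```

```text
t 15.7 p [0.5823 0.0822 0.1301] yaw_y 76.87 z [ 0.011  0.041 -0.999] F [-0.3 -0.  -3.9] op 0.0247 ff 80.16827702522278 j [ 0.26  0.9  -0.84  1.77  0.83  0.84  0.38]
[0.5815389  0.08244987 0.12964263]
317 203
```

View pics/d1.png

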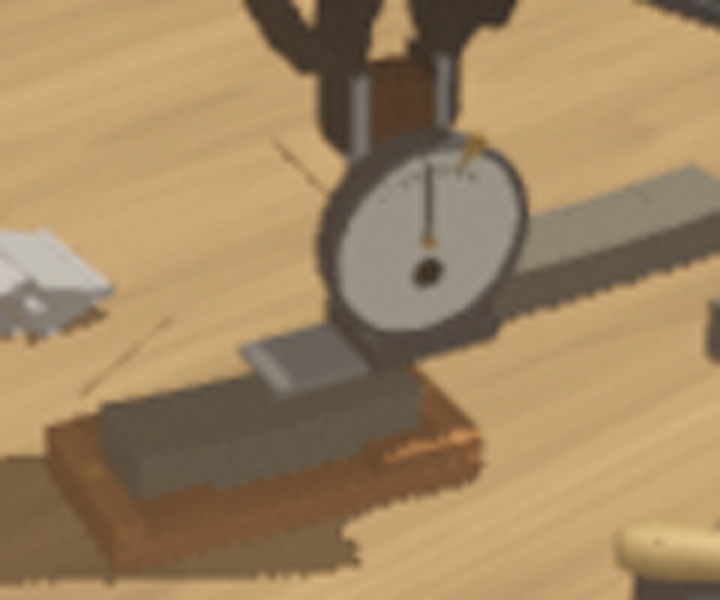

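The picture shows the pointer upright from hub (428,242) to tip (428,165). The brass index tip is at about (463,168), and the knife hovers over the stone with its edge near (262,370). Next I'll get the index angle in the dial plane.

```bash
cat >> h.py <<'E'
def dial(b,th,pts,yaw=YAW):
    # dial plane: normal = holder x; distance from cloud of the pale face
    Rh=(R.from_euler('z',yaw,degrees=True)*R.from_euler('x',th,degrees=True)).as_matrix()
    tcp=np.array(manip.state()['eef_pos']); P=cloud(b); L=(P-tcp)@Rh
    m=(L[...,0]>.02)&(L[...,0]<.04)&(np.hypot(L[...,1],L[...,2]+.0277)<.03)
    d=np.median(L[m][:,0]); out=[]
    for u,v in pts:
        r=Rh.T@(b['R']@np.array([(u-b['cx'])/b['f'],(v-b['cy'])/b['f'],1])); o=Rh.T@(b['o']-tcp)
        out.append((o+r*(d-o[0])/r[0])*1000)
    return m.sum(),d,np.array(out)
E
python3 - <<'E'
from h import *
b=cam('scene'); I=b['pixels']
hsv=cv2.cvtColor(I,cv2.COLOR_RGB2HSV)
k=lambda x,y:(257+(x+.5)/6-.5,153+(y+.5)/6-.5)
r=dial(b,2.4,[k(428,242),k(428,165),k(463,168),k(480,140),k(430,235)])
print(r[0],r[1]); print(r[2].round(1))
print(hsv[174:182,330:342].tolist()[::1] if 0 else '')
sub=hsv[170:200,315:345]; m=(sub[...,0]>12)&(sub[...,0]<28)&(sub[...,1]>110)
ys,xs=np.nonzero(m); print(list(zip(xs+315,ys+170)),[sub[y,x].tolist() for x,y in zip(xs,ys)])
c=r[2]; print([np.degrees(np.arctan2(c[i][1]-c[0][1],c[i][2]-c[0][2])).round(1) for i in (1,2,3)],[np.hypot(*(c[i]-c[0])[1:]).round(1) for i in (1,2,3)])
E
```

```text
421 0.03169941750821632
[[ 31.7   0.8 -23.3]
 [ 31.7   0.3   9.4]
 [ 31.7  14.8   4.4]
 [ 31.7  21.6  14.3]
 [ 31.7   1.6 -20.5]]

[(np.int64(319), np.int64(170)), (np.int64(320), np.int64(170)), (np.int64(321), np.int64(170)), (np.int64(323), np.int64(170)), (np.int64(325), np.int64(170)), (np.int64(326), np.int64(170)), (np.int64(327), np.int64(170)), (np.int64(328), np.int64(170)), (np.int64(320), np.int64(171)), (np.int64(321), np.int64(171)), (np.int64(322), np.int64(171)), (np.int64(324), np.int64(171)), (np.int64(325), np.int64(171)), (np.int64(326), np.int64(171)), (np.int64(327), np.int64(171)), (np.int64(328), np.int64(171)), (np.int64(319), np.int64(172)), (np.int64(320), np.int64(172)), (np.int64(321), np.int64(172)), (np.int64(322), np.int64(172)), (np.int64(326), np.int64(172)), (np.int64(327), np.int64(172)), (np.int64(328), np.int64(172)), (np.int64(333), np.int64(172)), (np.int64(319), np.int64(173)), (np.int64(320), np.int64(173)), (np.int64(321), np.int64(173)), (np.int64(322), np.int64(173)), (np.int64(323), np.int64(173)), (np.int64(324), np.int64(173)), (np.int6
[... 1088 characters left out ...]
, 86], [13, 126, 85], [13, 140, 82], [13, 132, 83], [14, 135, 83], [14, 128, 82], [18, 111, 161], [14, 112, 82], [13, 133, 86], [13, 131, 84], [14, 126, 85], [14, 126, 83], [14, 129, 83], [14, 129, 83], [14, 124, 82], [13, 120, 81], [14, 114, 83], [13, 133, 86], [13, 127, 86], [13, 132, 83], [14, 124, 82], [13, 115, 82], [18, 112, 194], [18, 111, 195], [13, 112, 82], [13, 133, 86], [14, 126, 85], [17, 112, 153], [18, 134, 167], [18, 124, 175], [13, 114, 83], [17, 119, 126], [18, 149, 130], [18, 129, 140], [18, 141, 125], [18, 144, 131], [18, 129, 132], [18, 115, 111], [18, 135, 128]]
[np.float64(-0.9), np.float64(26.8), np.float64(29.0)] [np.float64(32.8), np.float64(31.0), np.float64(42.9)]
```

The index reads about 27–28°. I'll lower the knife until it makes gentle contact.

Emit:
play_rows:
  motion:
    - [[0,0,0.01],[0,0,0]]
    - [[0,0,0.01],[0,0,0]]
    - [[0,0,0.007],[0,0,0]]
    - [[0,0,0.005],[0,0,0]]
    - [[0,0,0],[0,0,0]]
    - [[0,0,0],[0,0,0]]
    - [[0,0,0],[0,0,0]]
    - [[0,0,0],[0,0,0]]

```text
time: 16.6
eef_pos: [0.582, 0.0822, 0.12]
orientation: [0.114, 0.993, 0.021, 0.003]
ft_force: [0.6, -0.5, -4.2]
opening: 0.0248
finger_force: 80.2
```

Emit:
play_rows:
  motion:
    - [[0,0,0.003],[0,0,0]]
    - [[0,0,0],[0,0,0]]
    - [[0,0,0.003],[0,0,0]]
    - [[0,0,0],[0,0,0]]
    - [[0,0,0],[0,0,0]]
    - [[0,0,0],[0,0,0]]
    - [[0,0,0],[0,0,0]]
    - [[0,0,0],[0,0,0]]

```text
time: 17.4
eef_pos: [0.5819, 0.0822, 0.1181]
orientation: [0.114, 0.993, 0.021, 0.002]
ft_force: [-0.4, -0.1, -3.6]
opening: 0.0251
finger_force: 80.2
```

```bash
python3 -c "
from h import *
st();print(hp(0,0,2.4)[0])"
```

```text
t 17.4 p [0.5819 0.0822 0.1181] yaw_y 76.86 z [ 0.01   0.041 -0.999] F [-0.4 -0.1 -3.6] op 0.0251 ff 80.17683148384094 j [ 0.25  0.91 -0.83  1.77  0.85  0.83  0.36]
[0.5815389  0.08244987 0.11764263]
```

Emit:
play_rows:
  motion:
    - [[0,0,0.002],[0,0,0]]
    - [[0,0,0],[0,0,0]]
    - [[0,0,0.002],[0,0,0]]
    - [[0,0,0],[0,0,0]]
    - [[0,0,0],[0,0,0]]
    - [[0,0,0],[0,0,0]]
    - [[0,0,0],[0,0,0]]
    - [[0,0,0],[0,0,0]]

```text
time: 18.2
eef_pos: [0.5821, 0.0824, 0.1175]
orientation: [0.114, 0.993, 0.021, 0.003]
ft_force: [-2.0, -0.5, 4.7]
opening: 0.0248
finger_force: 81.6
```

Emit:
play_rows:
  motion:
    - [[0,0,0.002],[0,0,0]]
    - [[0,0,0],[0,0,0]]
    - [[0,0,0],[0,0,0]]
    - [[0,0,0],[0,0,0]]
    - [[0,0,0],[0,0,0]]
    - [[0,0,0],[0,0,0]]
    - [[0,0,0],[0,0,0]]
    - [[0,0,0],[0,0,0]]

```text
time: 19.0
eef_pos: [0.5821, 0.0825, 0.1175]
orientation: [0.114, 0.993, 0.021, 0.003]
ft_force: [-3.3, -1.2, 9.9]
opening: 0.0246
finger_force: 82.3
```

The knife is flat on the stone at about 14 N. Now I'll rock it up about the edge.

```bash
python3 - <<'E'
from h import *
p,q=hp(0,-.0012,2.4); print(p); S=[]
for i,t in enumerate(np.linspace(2.4,14.4,7)[1:]): S.append((*hp(0,-.0008,t),1))
plan(S,start=(p,q)); print('--')
S=[(*hp(0,-.0008,t),1) for t in np.linspace(14.4,26.4,7)[1:]]
plan(S,start=hp(0,-.0008,14.4)); print(hp(0,-.0008,14.4)[0],hp(0,-.0008,26.4)[0])
E
```

```text
[0.5815389  0.08244987 0.11644263]
[[0.0, -0.009, -0.008], [-0.033, 0.0, 0.0]], 
[[0.0, -0.01, -0.007], [-0.034, 0.0, 0.0]], 
[[0.0, -0.009, -0.007], [-0.033, 0.0, 0.0]], 
[[0.0, -0.01, -0.007], [-0.033, 0.0, 0.0]], 
[[0.0, -0.009, -0.006], [-0.034, 0.0, 0.0]], 
[[0.0, -0.009, -0.007], [-0.033, 0.0, 0.0]], 
--
[[0.0, -0.009, -0.007], [-0.033, 0.0, 0.0]], 
[[0.0, -0.01, -0.007], [-0.034, 0.0, 0.0]], 
[[0.0, -0.009, -0.006], [-0.033, 0.0, 0.0]], 
[[0.0, -0.01, -0.007], [-0.033, 0.0, 0.0]], 
[[0.0, -0.009, -0.007], [-0.034, 0.0, 0.0]], 
[[0.0, -0.009, -0.007], [-0.033, 0.0, 0.0]], 
[0.57738767 0.06461104 0.12681747] [0.57285711 0.04514212 0.13276634]
```

Emit:
play_rows:
  motion:
    - [[0,-0.009,-0.008],[-0.033,0,0]]
    - [[0,-0.01,-0.007],[-0.034,0,0]]
    - [[0,-0.009,-0.007],[-0.033,0,0]]
    - [[0,-0.01,-0.007],[-0.033,0,0]]
    - [[0,-0.009,-0.006],[-0.034,0,0]]
    - [[0,-0.009,-0.007],[-0.033,0,0]]
    - [[0,0,0],[0,0,0]]
    - [[0,0,0],[0,0,0]]

```text
time: 19.8
eef_pos: [0.5784, 0.0654, 0.1274]
orientation: [0.113, 0.985, 0.125, 0.015]
ft_force: [-1.2, 1.5, 4.6]
opening: 0.0251
finger_force: 81.6
```

```bash
cat >> h.py <<'E'
def look(th):
    st(); s=manip.state(); Rt=R.from_quat(s['orientation'])*R.from_euler('y',180,degrees=True); M=Rt.as_matrix()
    print('tilt',np.degrees(np.arctan2(M[2,1],M[2,2])).round(2),'yaw',np.degrees(np.arctan2(M[1,0],M[0,0])).round(2),'edge est',(s['eef_pos']-M@OFF).round(4))
E
python3 -c "
from h import *
look(0)"
```

```text
t 19.8 p [0.5784 0.0654 0.1274] yaw_y 76.87 z [ 0.058  0.244 -0.968] F [-1.2  1.5  4.6] op 0.0251 ff 81.5978193283081 j [ 0.46  0.94 -0.94  1.84  0.83  0.67  0.49]
tilt 14.52 yaw -13.14 edge est [0.5776 0.0265 0.0352]
```

Contact is stable at about 8 N, with the tilt at 14.5°. I'll continue to about 26.5°.

Emit:
play_rows:
  motion:
    - [[0,-0.009,-0.007],[-0.033,0,0]]
    - [[0,-0.01,-0.007],[-0.034,0,0]]
    - [[0,-0.009,-0.006],[-0.033,0,0]]
    - [[0,-0.01,-0.007],[-0.033,0,0]]
    - [[0,-0.009,-0.007],[-0.034,0,0]]
    - [[0,-0.009,-0.007],[-0.033,0,0]]
    - [[0,0,0],[0,0,0]]
    - [[0,0,0],[0,0,0]]

```text
time: 20.6
eef_pos: [0.5741, 0.0459, 0.1331]
orientation: [0.111, 0.967, 0.227, 0.027]
ft_force: [1.0, 2.9, 3.2]
opening: 0.0246
finger_force: 81.2
```

Emit:
play_rows:
  motion:
    - [[0,0,0],[0,0,0]]
    - [[0,0,0],[0,0,0]]
    - [[0,0,0],[0,0,0]]
    - [[0,0,0],[0,0,0]]
    - [[0,0,0],[0,0,0]]
    - [[0,0,0],[0,0,0]]
    - [[0,0,0],[0,0,0]]
    - [[0,0,0],[0,0,0]]

```text
time: 21.4
eef_pos: [0.5737, 0.0455, 0.1331]
orientation: [0.111, 0.967, 0.227, 0.027]
ft_force: [3.2, 3.3, 2.7]
opening: 0.0244
finger_force: 81.0
```

```bash
python3 - <<'E'
from h import *
look(0)
ims=[cam('scene') for _ in range(6)]; b=ims[0]; A=np.mean([i['pixels'].astype(float) for i in ims],0).astype(np.uint8)
s=manip.state(); M=(R.from_quat(s['orientation'])*R.from_euler('y',180,degrees=True)).as_matrix()
cc=s['eef_pos']+M@np.array([.032,0,-.02]); u=b['R'].T@(cc-b['o']); c=int(u[0]/u[2]*b['f']+b['cx']); r=int(u[1]/u[2]*b['f']+b['cy']); print(c,r)
crop=A[r-20:r+20,c-25:c+25,::-1]; cv2.imwrite('pics/d2.png',cv2.resize(crop,(750,600),interpolation=cv2.INTER_CUBIC)); np.save('A.npy',A)
E
```

```text
t 21.4 p [0.5737 0.0455 0.1331] yaw_y 76.88 z [ 0.102  0.434 -0.895] F [3.2 3.3 2.7] op 0.0244 ff 81.0329282283783 j [ 0.67  1.02 -1.07  1.88  0.79  0.59  0.64]
tilt 26.45 yaw -13.15 edge est [0.5774 0.0259 0.035 ]
315 192
```

View pics/d2.png

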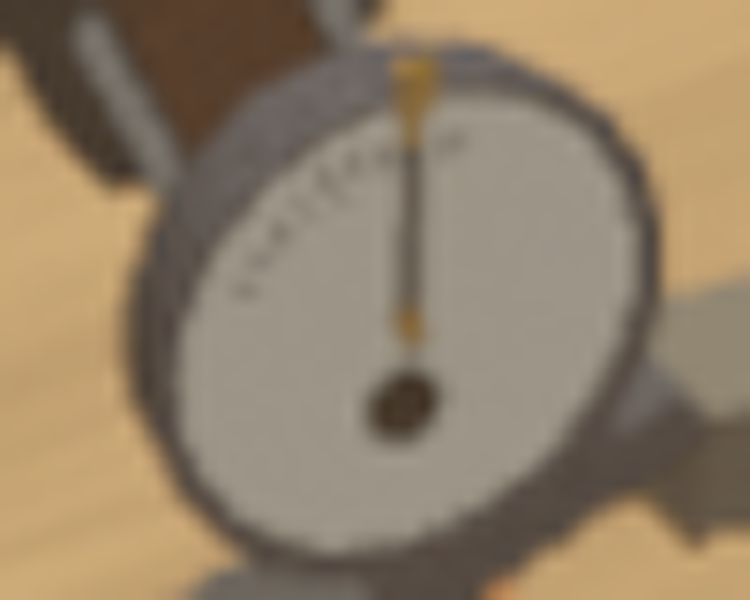

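The pointer runs from hub (410,328) to tip (412,150), and the brass mark sits right above it from (413,145) to (416,65), so they're very nearly aligned. I'll measure the remaining difference to sub-pixel precision.

```bash
python3 - <<'E'
from h import *
A=np.load('A.npy').astype(float); r,c=192,315
g=A.sum(-1)/3; br=A[...,0]-A[...,2]  # brass: R-B large
def cen(w,rows):
    out=[]
    for y in rows:
        x=np.arange(c-25+22,c-25+33); v=w[y,x].copy(); v=v-np.median(v); v[v<0.25*max(v.max(),1e-6)]=0
        out.append(((v*x).sum()/v.sum(),y,v.max()))
    return out
print('mark',[(round(a,2),y,round(m)) for a,y,m in cen(br,range(176,183))])
print('ptr',[(round(a,2),y,round(m)) for a,y,m in cen(-g,range(180,194))])
print('hub',[(round(a,2),y,round(m)) for a,y,m in cen(br,range(191,197))])
def cast(pts):
    s=manip.state(); M=(R.from_quat(s['orientation'])*R.from_euler('y',180,degrees=True)).as_matrix(); b=cam('scene')
    o=M.T@(b['o']-s['eef_pos']); res=[]
    for x,y in pts:
        q=M.T@b['R']@np.array([(x-b['cx'])/b['f'],(y-b['cy'])/b['f'],1]); res.append((o+q*(.0317-o[0])/q[0])[1:]*1000)
    return np.array(res)
P=cen(-g,range(182,191)); f=np.polyfit([p[1] for p in P],[p[0] for p in P],1)
K=[p for p in cen(br,range(176,182))]
H=cen(br,range(192,196)); w=np.array([h[2] for h in H]); hub=np.array([(np.array([h[0] for h in H])*w).sum()/w.sum(),(np.array([h[1] for h in H])*w).sum()/w.sum()])
km=np.array([[k[0],k[1]] for k in K]).mean(0)
q=cast([hub,(np.polyval(f,190),190),(np.polyval(f,182),182),km,[K[-1][0],K[-1][1]]])
print(hub,f,km); an=lambda v:np.degrees(np.arctan2(v[0],v[1])).round(2)
print(q.round(1),'pointer fit',an(q[2]-q[1]),'hub->ptr tip',an(q[2]-q[0]),'hub->mark mid',an(q[3]-q[0]),'hub->mark tip',an(q[4]-q[0]))
E
```

```text
mark [(np.float64(317.26), 176, 73), (np.float64(317.39), 177, 58), (np.float64(317.13), 178, 53), (np.float64(317.03), 179, 49), (np.float64(316.95), 180, 40), (np.float64(316.76), 181, 31), (np.float64(317.0), 182, 1)]
ptr [(np.float64(314.23), 180, 35), (np.float64(317.34), 181, 37), (np.float64(316.44), 182, 47), (np.float64(316.77), 183, 44), (np.float64(316.31), 184, 53), (np.float64(317.01), 185, 53), (np.float64(316.97), 186, 52), (np.float64(316.85), 187, 50), (np.float64(316.83), 188, 52), (np.float64(316.83), 189, 52), (np.float64(316.83), 190, 52), (np.float64(316.81), 191, 52), (np.float64(316.59), 192, 50), (np.float64(316.81), 193, 49)]
hub [(np.float64(317.0), 191, 2), (np.float64(316.62), 192, 21), (np.float64(316.66), 193, 51), (np.float64(317.0), 194, 37), (np.float64(316.6), 195, 9), (np.float64(nan), 196, 0)]
[316.75550686 193.28813559] [4.36772063e-02 3.08636658e+02] [317.08570931 178.5       ]
[[  1.3 -23.5]
 [  5.  -16.1]
 [ 12.5   2.7]
 [ 17.    9.7]
 [ 13.9   4.6]] pointer fit 21.77 hub->ptr tip 23.35 hub->mark mid 25.4 hub->mark tip 24.17<stdin>:8: RuntimeWarning: invalid value encountered in scalar divide
```

```bash
cat > m.py <<'E'
from h import *
def meas(n=4):
    ims=[cam('scene') for _ in range(n)]; b=ims[0]; A=np.mean([i['pixels'].astype(float) for i in ims],0)
    s=manip.state(); M=(R.from_quat(s['orientation'])*R.from_euler('y',180,degrees=True)).as_matrix(); p=s['eef_pos']
    def proj(X): u=b['R'].T@(X-b['o']); return u[:2]/u[2]*b['f']+[b['cx'],b['cy']]
    tilt=np.degrees(np.arctan2(M[2,1],M[2,2])); t=np.radians(tilt)
    h3=np.array([.0317,.001,-.0235]); up=np.array([0,np.sin(t),np.cos(t)])
    br=A[...,0]-A[...,2]; yy,xx=np.mgrid[0:420,0:560]
    def cent(X,rad):
        g=proj(p+M@X); m=(np.hypot(xx-g[0],yy-g[1])<rad); v=np.where(m,br-np.median(br[m])-12,0).clip(0); return np.array([(v*xx).sum(),(v*yy).sum()])/v.sum(),v.sum()
    hub,_=cent(h3,4); 
    a=np.radians(27); best,w=cent(h3+.037*np.array([0,np.sin(a),np.cos(a)]),4.5)
    h0=proj(p+M@h3)
    # angle of mark: solve by projecting radial points at 36..40 mm
    vd=proj(p+M@(h3+.037*up))-h0
    ang=[]; G=np.radians(np.arange(15,40,.1)); 
    for dx in (0,):
        D=np.array([proj(p+M@(h3+.037*np.array([0,np.sin(q),np.cos(q)])))-h0 for q in G])
        mv=best-hub; cr=(D[:,0]*mv[1]-D[:,1]*mv[0]); ang.append(np.degrees(G[np.argmin(abs(cr))]))
    print('tilt',tilt.round(2),'hub',hub.round(2),'pred',h0.round(2),'mark-hub',mv.round(2),'vert',vd.round(2),'index est',np.round(ang,2),'w',round(w))
    # pointer column at mid rows
    g=A.mean(-1); r0=int(round(hub[1])); xs=np.arange(int(hub[0])-4,int(hub[0])+6)
    L=[]
    for y in range(r0-8,r0-1):
        v=np.median(g[y,xs])-g[y,xs]; v[v<12]=0; L.append((v*xs).sum()/v.sum())
    k=np.polyfit(range(-8,-1),L,1); print('ptr slope px/row',-k[0].round(4),'mark slope',(mv[0]/-mv[1]).round(4),'vert slope',(vd[0]/-vd[1]).round(4),np.round(np.array(L)-hub[0],2),'F',s['ft_force'].round(1),'t',s['time'])
E
python3 -c "
from m import *
meas()"
```

```text
tilt 26.45 hub [316.85 193.22] pred [316.65 193.36] mark-hub [  0.36 -16.1 ] vert [  0.61 -14.94] index est [25.4] w 498
ptr slope px/row 0.0315 mark slope 0.0225 vert slope 0.041 [ 0.17  0.11 -0.02 -0.02 -0.02 -0.01 -0.04] F [2.5 3.8 2.5] t 21.95
```

Emit:
play_rows:
  motion:
    - [[0,-0.012,-0.007],[-0.042,0,0]]
    - [[0,0,0],[0,0,0]]
    - [[0,0,0],[0,0,0]]
    - [[0,0,0],[0,0,0]]
    - [[0,0,0],[0,0,0]]
    - [[0,0,0],[0,0,0]]
    - [[0,0,0],[0,0,0]]
    - [[0,0,0],[0,0,0]]

```text
time: 22.75
eef_pos: [0.5723, 0.0414, 0.1336]
orientation: [0.111, 0.962, 0.248, 0.029]
ft_force: [1.6, 3.2, 6.8]
opening: 0.0251
finger_force: 81.8
```

```bash
python3 -c "
from m import *
meas();look(0)"
```

```text
tilt 28.95 hub [315.37 193.18] pred [315.19 193.16] mark-hub [ -0.32 -16.21] vert [  0.59 -14.96] index est [25.7] w 475
ptr slope px/row 0.0316 mark slope -0.02 vert slope 0.0391 [ 0.12  0.06 -0.08 -0.07 -0.07 -0.07 -0.09] F [0.7 3.  7.2] t 22.95
t 22.95 p [0.5722 0.0414 0.1336] yaw_y 76.86 z [ 0.11   0.471 -0.875] F [0.7 3.  7.2] op 0.0253 ff 81.83605670928955 j [ 0.71  1.05 -1.1   1.89  0.78  0.58  0.68]
tilt 28.95 yaw -13.14 edge est [0.5769 0.026  0.0348]
```

The index estimates are 25.4° and 25.7°. I'll take one sample from the other side.

Emit:
play_rows:
  motion:
    - [[0,0.012,0.007],[0.042,0,0]]
    - [[0,0.01,0.007],[0.035,0,0]]
    - [[0,0,0],[0,0,0]]
    - [[0,0,0],[0,0,0]]
    - [[0,0,0],[0,0,0]]
    - [[0,0,0],[0,0,0]]
    - [[0,0,0],[0,0,0]]
    - [[0,0,0],[0,0,0]]

```text
time: 23.75
eef_pos: [0.5733, 0.049, 0.1325]
orientation: [0.112, 0.971, 0.21, 0.023]
ft_force: [0.6, 4.5, 6.0]
opening: 0.0253
finger_force: 81.7
```

```bash
python3 -c "
from m import *
meas();look(0)"
```

```text
tilt 24.4 hub [317.61 193.31] pred [317.46 193.26] mark-hub [  1.25 -16.57] vert [  0.65 -14.89] index est [26.2] w 437
ptr slope px/row 0.0238 mark slope 0.0752 vert slope 0.0435 [ 0.04 -0.01 -0.12 -0.11 -0.12 -0.12 -0.12] F [-0.3  3.4  6.1] t 23.95
t 23.95 p [0.5733 0.049  0.1325] yaw_y 76.8 z [ 0.093  0.403 -0.911] F [-0.3  3.4  6.1] op 0.0248 ff 81.72911882400513 j [ 0.63  1.   -1.05  1.88  0.79  0.6   0.62]
tilt 24.4 yaw -13.16 edge est [0.576  0.0261 0.0351]
```

The estimates average about 26.1°, so I'll settle there.

Emit:
play_rows:
  motion:
    - [[0,-0.008,-0.006],[-0.028,0,0]]
    - [[0,0,0],[0,0,0]]
    - [[0,0,0],[0,0,0]]
    - [[0,0,0],[0,0,0]]
    - [[0,0,0],[0,0,0]]
    - [[0,0,0],[0,0,0]]
    - [[0,0,0],[0,0,0]]
    - [[0,0,0],[0,0,0]]

```text
time: 24.75
eef_pos: [0.5729, 0.0453, 0.1329]
orientation: [0.112, 0.968, 0.224, 0.025]
ft_force: [-0.7, 4.2, 5.9]
opening: 0.0247
finger_force: 81.6
```

Emit:
play_rows:
  motion:
    - [[0,0,0],[0,0,0]]
    - [[0,0,0],[0,0,0]]
    - [[0,0,0],[0,0,0]]
    - [[0,0,0],[0,0,0]]
    - [[0,0,0],[0,0,0]]
    - [[0,0,0],[0,0,0]]
    - [[0,0,0],[0,0,0]]
    - [[0,0,0],[0,0,0]]

```text
time: 25.55
eef_pos: [0.5729, 0.0453, 0.1329]
orientation: [0.112, 0.968, 0.224, 0.025]
ft_force: [-0.3, 3.6, 6.1]
opening: 0.0245
finger_force: 81.6
```

```bash
python3 - <<'E'
from m import *
meas(8);look(0)
b=cam('scene'); cv2.imwrite('pics/d3.png',cv2.resize(b['pixels'][160:250,260:370,::-1],(733,600),interpolation=cv2.INTER_CUBIC))
E
```

```text
tilt 26.08 hub [316.38 193.3 ] pred [316.28 193.37] mark-hub [  0.68 -16.23] vert [  0.62 -14.92] index est [26.1] w 483
ptr slope px/row 0.0425 mark slope 0.0421 vert slope 0.0416 [ 0.12  0.12  0.12  0.07 -0.07 -0.08 -0.08] F [-0.4  3.6  5.9] t 25.95
t 25.95 p [0.5729 0.0453 0.1329] yaw_y 76.74 z [ 0.099  0.428 -0.898] F [-0.4  3.6  5.9] op 0.0249 ff 81.62326455116272 j [ 0.66  1.02 -1.07  1.88  0.78  0.59  0.64]
tilt 26.08 yaw -13.22 edge est [0.5762 0.0251 0.0349]
```

View pics/d3.png

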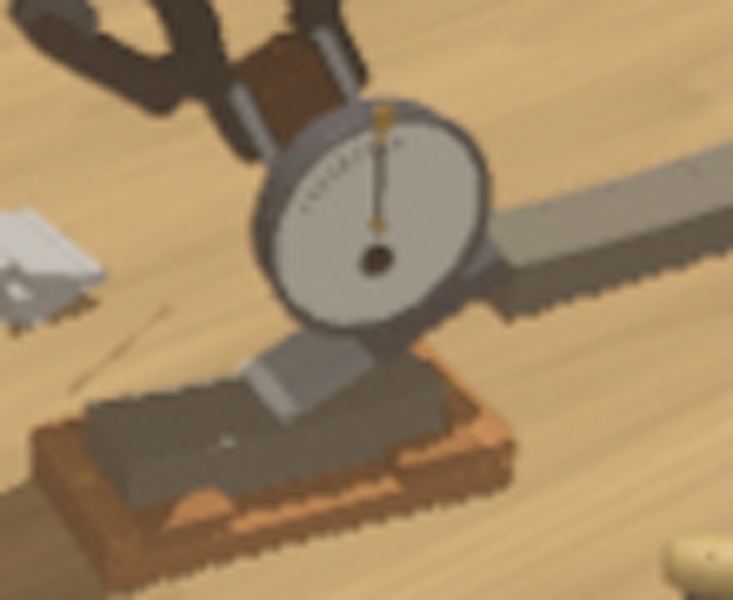

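The pointer from (378,228) to (382,140) lines up with the brass mark at (384,118). The edge rests square across the middle of the stone, from (247,365) to (290,418), at about 11 N. Pointer, mark and vertical slopes agree (0.0425, 0.0421, 0.0416), so I'll hand it in.

```bash
python3 -c "
from station import manip
print(manip.finish_job())"
```

```text
the job is handed in; nothing more can be done
None
```

I handed the job in at about 26 s: the 120 mm stone is seated flat in the base, and the holder is still gripped and rocked up to 26.1°. The pointer is on the brass mark and the knife's edge rests square across the stone at about 11 N; the result of the judging was not reported back.

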